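# Back off the floodlight's knurled cover screw and swing the cover open

## Task

The floodlight lies face down, its wiring port closed by a swing cover that a knurled brass thumbscrew holds. Rolling a fingertip round the screw's knurled rim, never gripping it, back the screw off two full turns anticlockwise (it must stay in its thread), then push the cover's upturned tab to swing the cover aside until the port is completely uncovered. Leave the screw at two turns, do not grip the tab either, and do not disturb the things lying around.

Things in the scene. Friction and masses are not known exactly. Their poses are not given: they have to be found in the camera images.
- floodlight: Grey LED floodlight fixed on the bench, face down; origin on the bench under its middle, z up. Rim 320 (its x) x 380 (its y) mm; gear box in the middle 230 x 280 mm with a flat top 112 mm above the bench. The port, cover and screw are on that top. A flat steel yoke, 40 mm high, runs round its +x end to x = 218 mm and along both long sides at y = +-200 mm.
- screw_top (a point): Centre of the top of the knurled brass screw head, on its vertical axis; the frame turns with the head. Floodlight frame: x -45, y +50, z 138 mm when tight. Head 20 mm tall, 30 straight ridges, 46 mm over them, 43 between; underside on the cover. Slot along its own y, dark 6 mm hole 13.5 mm out on its +x. Free space all round but for the tab (nearest corner 64 mm off) and locknut.
- screw (a joint): Turn of the screw, rad: 0 = tight (at the start), grows anticlockwise seen from above; two full turns = 12.57, thread ends at 22. The head rises 1.75 mm a turn. Friction about 0.045 N m (2 N at the rim); it stays where it is left. Until 1.5 turns out, its 20 mm shoulder sits in a recess of the cover and locks it.
- cover_pivot (a point): On the cover's vertical pivot rivet, at the cover's top face, 118 mm above the bench; the frame turns with the cover. Floodlight frame: x -45, y -85 mm. Cover: aluminium plate 5 mm thick, here x -14 to +66, y -15 to +165 mm (x -22 by the screw, where a slot open to -x fits round it). Screw axis at x 0, y +135 when shut. Rivet head 18 mm wide, 4 mm high.
- tab (a point): Middle of the top edge of the cover's upturned tab: a plate 3 mm thick (cover x), 30 mm long (cover y), 18 mm high, on the cover's -x edge, at x -12.5, y +57.5 mm in the cover_pivot frame; frame axes as the cover's. Push its -x face towards the cover's +x to open.
- cover (a joint): Swing of the cover, rad: 0 = shut, grows clockwise seen from above as the tab is pushed to the cover's +x; stops at 1.65. Friction about 0.07 N m (1.2 N at the tab); it stays where it is left. The port is completely uncovered from 1.3 on.
- port (a point): Centre of the port, an opening 58 (floodlight x) x 75 (y) mm in the gear box's top face; white terminal block inside.
- locknut: Loose black ring nut, 34 mm across, 9 mm high, on the gear box's top near its +x +y corner; leave it alone. Origin under its centre.
- driver: Loose screwdriver, 200 mm, lying on the bench at the floodlight's +y side; leave it alone. Origin under its middle.
- bottle: Glass bottle, 64 mm wide, 190 mm high, standing at the floodlight's -y side; leave it alone. Origin under its centre.
- tape: Roll of black tape lying flat, 90 mm wide, 19 mm high, at the floodlight's -y side; leave it alone. Origin under its centre.

How it is judged:
By the outcome, as a careful person would: the job done as asked, in the order asked, and still so for the second after the job is handed in, with the robot touching nothing.
It also fails if it takes over 72 s, if anything falls off the work surface, if the arm or the gripper's body presses on something with over 40 N, if the wrist force passes 120 N, or if a joint passes its speed limit or range.

## Robot

A 7-joint arm with a two-finger parallel gripper is mounted at the origin on the work surface. World frame = base frame: x ahead of the robot, y to its left, z up, the work surface at z = 0. Lengths are in m, angles in rad, forces in N, time in s.
With the tool pointing down it reaches from about 0.425 to 0.825 m from the base axis. Payload 3.6 kg.
Tool frame: the origin (TCP) lies at the very end of the fingers, on their centre line; the grasp point (between the pads) lies 19 mm behind it (arm.pinch_z is the distance from the TCP to the grasp point, in m); z points along the fingers, y is the line along which they close (so a half turn about z gives the same grasp; the last joint's range is limited). The gripper opens to 85 mm and grips with 20 to 120 N. Pads are 22 mm wide; open, the fingers measure 114 mm over their backs; the gripper's body (76 mm by 85 mm) begins 54 mm behind the grasp point. The pads swing forward as they close: fully open they stand 13 mm farther back than shut.
Start: joints at [1.077, 0.615, -0.013, 1.423, 0.008, 1.103, -0.04], TCP at [0.293, -0.58, 0.231] pointing down, gripper open.
Joint ranges: [-3.12, 3.12], [-0.3, 2.06], [-1.34, 1.32], [0.26, 2.42], [-1.36, 4.5], [0.01, 1.98], [-2.84, 2.84]. Speed limits (rad/s): [2.79, 2.79, 3.14, 3.14, 3.14, 3.14, 3.14].

## Interface

Orientations are given as a unit quaternion [w, x, y, z].
In Python, from cell import arm gives the robot as it stands.
- The arm moves only by the tool step_arm, never from a script. Its argument "steps" is a list of rows, each an object with "travel": the shift along the tool's x, y, z in cm, a list of three; "roll": the turn about the tool's z in rad. A call has 1 to 20 rows; each row is the pose to reach, as a shift and turn from the pose commanded when the call began, along the tool's axes at that moment; what a row does not reach only later rows make up. A row lasts 1/10 s, in which the tool goes at most 50 mm and 8.59 degrees, less where a joint would pass 70% of its speed; a pose out of reach is approached as far as the arm can. A call with a gripper value outside its range is refused whole. "grip" is the opening, from 0 (shut) to 1 (fully open), set as the call begins (left out, the last holds). The fingers move at their own pace and stop on an object; "newtons" is the grip in N (left out, the last holds). Time passes only in rows, so rows that repeat a pose let the fingers close. It gives the time, the measured TCP pose, the force, the opening and the grip force at its end, in the units of the state.
- arm.get_obs(): the state, without advancing time (a new reading comes with each control period).
- arm.grab_frame(name): name is "side" or "top"; returns a dict with "image" (400x640x3 uint8, red, green, blue), "z_map" (400x640 float32, m along the optical axis (not along the pixel's ray), 0 where there is no reading), "fx", "fy", "cx", "cy" (pixels), "k1" (the pictures are not rectified: a ray, as slopes to the right and down, at radius r is drawn at 1 + k1 r^2 times it, then the intrinsics apply), "T" (4x4, takes a point from camera to world coordinates). Camera axes: x right, y up, looking along -z (the intrinsics and any distortion apply to the point x, -y, -z); pixel columns grow to the right and rows downward; lengths in m; the calibration is good to about 2 mm. A picture is of the moment at which its call begins.
- arm.job_done(): hands the job in; it is judged then, once.
The state is a dict: "clock": time; "joint_pos": joint angles; "dq": joint speeds; "effort": joint torques, N m; "ee_pos": TCP position; "tcp_rot": TCP orientation; "wrist_force": force on the tool from outside, world axes, zero at the start; "torque": the same for the moment, N m; "grip_width": finger opening in m; "finger_force": force on a finger pad.
Only numpy, scipy, OpenCV 4.12 (cv2) and the standard library are available. Lean on these libraries where they do the work, as an engineer would, in place of code of your own. Each camera call takes 0.05 s, during which the arm holds its last target. There are 200 camera calls.

## Working session

There is one attempt and no reset: what is moved stays moved. The work goes in short steps, Python scripts to look and compute and a tool call to move; the robot and the scene stay as the last step left them, time stands still between calls to the robot, and variables do not carry over. Pictures are saved under pics/ and viewed, at most 10 in all, crops included, and the job is handed in when it is done.

Besides the shell and the picture viewer there is one more tool, called after "Request:" by a JSON object that holds its "fn" and its "kwargs", one argument or row to a line. step_arm: Moves the arm, as the interface text tells. Its arguments: {"type":"object","properties":{"steps":{"type":"array"},"grip":{"type":"number"},"newtons":{"type":"number"}},"required":["steps"]}

```bash
mkdir -p pics; ls
cat > h.py <<'E'
import numpy as np, cv2
from cell import arm
def grab(n):
    f=arm.grab_frame(n); f['K']=np.array([[f['fx'],0,f['cx']],[0,f['fy'],f['cy']],[0,0,1.]]); f['D']=np.array([f['k1'],0,0,0,0.]); f['T']=np.array(f['T']); return f
def ray(f,uv):
    p=cv2.undistortPoints(np.array(uv,float).reshape(-1,1,2),f['K'],f['D']).reshape(-1,2)
    d=np.c_[p[:,0],-p[:,1],-np.ones(len(p))]@f['T'][:3,:3].T
    return f['T'][:3,3],d
def onz(f,uv,z):
    o,d=ray(f,uv); return o+d*((z-o[2])/d[:,2])[:,None]
def proj(f,P):
    P=np.atleast_2d(P); c=(P-f['T'][:3,3])@f['T'][:3,:3]; c=c*[1,-1,-1]
    return cv2.projectPoints(c,np.zeros(3),np.zeros(3),f['K'],f['D'])[0].reshape(-1,2)
E
python3 - <<'E'
from h import *
for n in('top','side'):
    f=grab(n); cv2.imwrite(f'pics/{n}0.png',f['image'][...,::-1]); print(n,f['fx'],f['k1'],np.round(f['T'],3).tolist())
o=arm.get_obs(); print(o['ee_pos'],o['tcp_rot'],o['clock'],o['grip_width'])
E
```

```text
pics
top 402.2412247357922 0.021324804949470803 [[0.01, 0.984, -0.177, 0.284], [-1.0, 0.006, -0.02, 0.013], [-0.018, 0.177, 0.984, 1.287], [0.0, 0.0, 0.0, 1.0]]
side 471.2268738731994 0.019384866338309627 [[-0.849, 0.303, -0.433, 0.02], [-0.529, -0.52, 0.671, 0.789], [-0.022, 0.799, 0.602, 0.772], [0.0, 0.0, 0.0, 1.0]]
[ 0.29220538 -0.57983904  0.23025296] [-1.13783178e-03  9.72881164e-01  2.31302543e-01 -2.82078675e-04] 0.1 0.08544209022501309
```

View pics/top0.png

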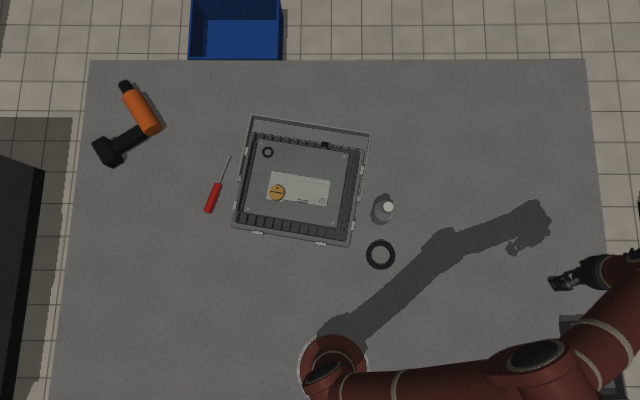

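View pics/side0.png

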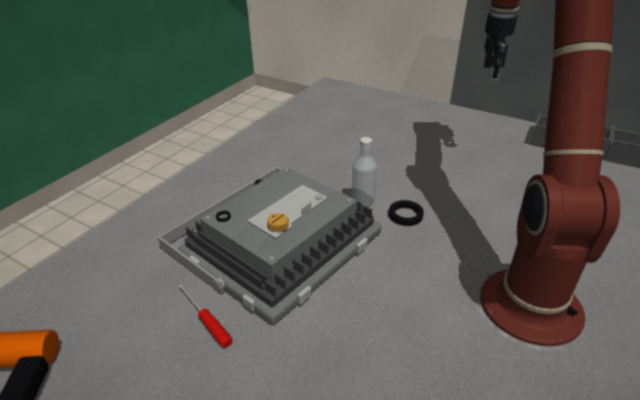

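The top view shows the screw near (277,192), rivet (322,201), locknut (268,152) and bottle (385,208). The side view shows the screw at (277,222) and rivet at (319,197). Next I'll measure these points.

Run:
```python
from h import *
for n in('top','side'):
    f=grab(n); im=f['image']; hsv=cv2.cvtColor(im,cv2.COLOR_RGB2HSV)
    roi=np.zeros(im.shape[:2],np.uint8); 
    if n=='top': roi[165:220,260:345]=1
    else: roi[180:245,240:335]=1
    m=((hsv[...,0]>10)&(hsv[...,0]<28)&(hsv[...,1]>110)).astype(np.uint8)*roi
    v,u=np.nonzero(m); (c,s,a)=cv2.minAreaRect(np.c_[u,v].astype(np.float32)); print(n,'brass',len(u),u.mean(),v.mean(),c,s, 'world@.138/.130',onz(f,[[u.mean(),v.mean()]],.138).round(4),onz(f,[[u.mean(),v.mean()]],.130).round(4), onz(f,[c],.135).round(4))
    if n=='top':
        g=cv2.cvtColor(im,cv2.COLOR_RGB2GRAY); m2=((g>125)).astype(np.uint8)*roi
        m2=cv2.morphologyEx(m2|m,cv2.MORPH_CLOSE,np.ones((3,3)))
        k=max(cv2.findContours(m2,0,2)[0],key=cv2.contourArea); r=cv2.minAreaRect(k); b=cv2.boxPoints(r); print('cover',onz(f,b,.118).round(4).tolist(), cv2.contourArea(k))
        o=arm.get_obs()
    c0=(230,100,150,150) if n=='top' else (150,160,240,170)
    x,y,w,h=c0; cv2.imwrite(f'pics/{n}1.png',cv2.resize(im[y:y+h,x:x+w,::-1],None,fx=(4 if n=='top' else 3.3),fy=(4 if n=='top' else 3.3),interpolation=2)[:600,:800])
```

```text
top brass 179 276.2849162011173 192.43575418994413 (276.2500305175781, 192.25001525878906) (14.849241256713867, 14.142135620117188) world@.138/.130 [[0.5108 0.1682 0.138 ]] [[0.5124 0.1693 0.13  ]] [[0.512  0.1687 0.135 ]]
cover [[0.4967, 0.2001, 0.118], [0.5807, 0.1891, 0.118], [0.5515, 0.0121, 0.118], [0.4683, 0.0251, 0.118]] 1429.5
side brass 309 277.5404530744337 222.28478964401293 (277.5, 222.5) (17.0, 19.0) world@.138/.130 [[0.5067 0.1785 0.138 ]] [[0.5129 0.1708 0.13  ]] [[0.5087 0.1762 0.135 ]]
```

View pics/top1.png

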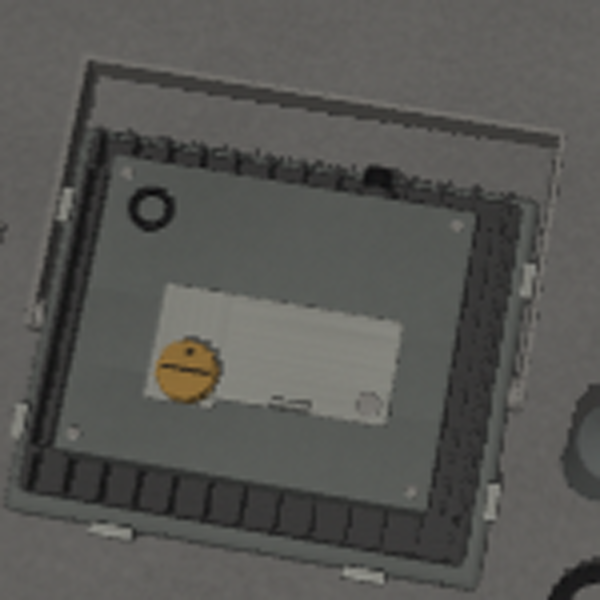

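Run:
```python
from h import *
f=grab('top')
p=lambda u,v,z:onz(f,[[230+(u)/4-.375,100+v/4-.375]],z)[0].round(4)
print('rivet',p(368,403,.122),'hole',p(190,351,.138),'tab',p(290,403,.136),'nut',p(151,209,.118),'slot mid',p(185,369,.138))
print('box corners',[p(*c,.112) for c in((112,152),(475,212),(428,512),(55,448))])
print('bottle',onz(f,[[388,207]],.19),onz(f,[[380,215]],.03),'tape',onz(f,[[380,254]],.015))
for th in(-9.5,):
    t=np.radians(th);R=np.array([[np.cos(t),-np.sin(t)],[np.sin(t),np.cos(t)]])
    C=np.array([.5115,.1685]); O=C-R@[-.045,.05]; print('origin',O,'riv',O+R@[-.045,-.085],'tab',O+R@[-.0575,-.0275])
```

```text
rivet [0.491 0.036 0.122] hole [0.5259 0.1662 0.138 ] tab [0.4881 0.0925 0.136 ] nut [0.6396 0.2015 0.118 ] slot mid [0.5125 0.1695 0.138 ]
box corners [array([0.6865, 0.2339, 0.112 ]), array([ 0.6401, -0.0434,  0.112 ]), array([ 0.412 , -0.0085,  0.112 ]), array([0.4575, 0.2676, 0.112 ])]
bottle [[ 0.46155368 -0.14814253  0.19      ]] [[ 0.46181437 -0.14615206  0.03      ]] tape [[ 0.34091976 -0.14601148  0.015     ]]
origin [0.54763047 0.11175858] riv [0.48921857 0.03535144] tab [0.48638024 0.09412596]
```

Request:
{"fn": "step_arm", "kwargs": {
  "steps": [
    {"travel": [0, 0, -3], "roll": 0},
    {"travel": [0, 0, -3], "roll": 0}
  ],
  "grip": 0,
  "newtons": 40
}}

```text
clock: 0.45
ee_pos: [0.2935, -0.5824, 0.2651]
tcp_rot: [0.004, 0.973, 0.231, 0.001]
wrist_force: [0.4, -1.0, 2.2]
grip_width: 0.0593
finger_force: 0.0
```

Request:
{"fn": "step_arm", "kwargs": {
  "steps": [
    {"travel": [3, -2.8, 0], "roll": 0.05},
    {"travel": [6, -5.7, 0], "roll": 0.1},
    {"travel": [9, -8.5, 0], "roll": 0.15},
    {"travel": [12, -11.3, 0], "roll": 0.2},
    {"travel": [15, -14.2, 0], "roll": 0.25},
    {"travel": [18, -17, 0], "roll": 0.3},
    {"travel": [21, -19.8, 0], "roll": 0.36},
    {"travel": [24, -22.7, 0], "roll": 0.42},
    {"travel": [27, -25.5, 0], "roll": 0.48},
    {"travel": [30, -28.3, 0], "roll": 0.54},
    {"travel": [33, -31.2, 0], "roll": 0.6},
    {"travel": [36, -34, 0], "roll": 0.66},
    {"travel": [39, -36.8, 0], "roll": 0.72},
    {"travel": [42, -39.7, 0], "roll": 0.78},
    {"travel": [45, -42.5, 0], "roll": 0.84},
    {"travel": [48, -45.3, 0], "roll": 0.9},
    {"travel": [51, -48.2, 0], "roll": 0.96},
    {"travel": [54, -51, 0], "roll": 1.02},
    {"travel": [55.8, -52.7, 0], "roll": 1.02},
    {"travel": [55.8, -52.7, 0], "roll": 1.02}
  ]
}}

```text
clock: 2.45
ee_pos: [0.5536, 0.1471, 0.2605]
tcp_rot: [-0.002, 0.963, -0.269, -0.001]
wrist_force: [0.7, 0.4, -0.9]
grip_width: 0.0005
finger_force: 0.0
```

```bash
cat > st.py <<'E'
from h import *
from scipy.spatial.transform import Rotation as Rn
C=np.array([.512,.1688])
o=arm.get_obs(); q=o['tcp_rot']; R=Rn.from_quat([q[1],q[2],q[3],q[0]]).as_matrix()
p=o['ee_pos']; e=np.array([*(C-p[:2]),0]); t=R.T@e
print('t',o['clock'],'p',p.round(4),'xdir',np.degrees(np.arctan2(R[1,0],R[0,0])).round(2),'C in tool x,y mm',(t[:2]*1e3).round(1),'F tool',(R.T@o['wrist_force']).round(2),'j7',o['joint_pos'][6].round(2),'z',R[:,2].round(3),'gw',round(float(o['grip_width']),4))
E
python3 st.py
```

```text
t 2.45 p [0.5536 0.1471 0.2605] xdir -31.23 C in tool x,y mm [-46.8   3. ] F tool [ 0.44 -0.73  0.88] j7 -2.39 z [-0.     0.003 -1.   ] gw 0.0005
```

Request:
{"fn": "step_arm", "kwargs": {
  "steps": [
    {"travel": [0, 0.15, 4], "roll": 0},
    {"travel": [0, 0.15, 8], "roll": 0},
    {"travel": [0, 0.15, 11], "roll": 0},
    {"travel": [0, 0.15, 12.8], "roll": 0},
    {"travel": [0, 0.15, 13.3], "roll": 0},
    {"travel": [0, 0.15, 13.3], "roll": 0}
  ]
}}

```text
clock: 3.05
ee_pos: [0.5525, 0.139, 0.1279]
tcp_rot: [0.001, 0.962, -0.274, -0.0]
wrist_force: [-0.5, 0.1, 0.4]
grip_width: -0.0001
finger_force: 0.0
```

```bash
python3 st.py
python3 - <<'E'
from h import *
f=grab('side'); cv2.imwrite('pics/s2.png',cv2.resize(f['image'][140:290,180:380,::-1],None,fx=4,fy=4,interpolation=2))
E
```

```text
t 3.05 p [0.5525 0.139  0.1279] xdir -31.76 C in tool x,y mm [-50.2  -4. ] F tool [-0.44  0.17 -0.4 ] j7 -2.38 z [-0.001 -0.001 -1.   ] gw -0.0001
```

View pics/s2.png

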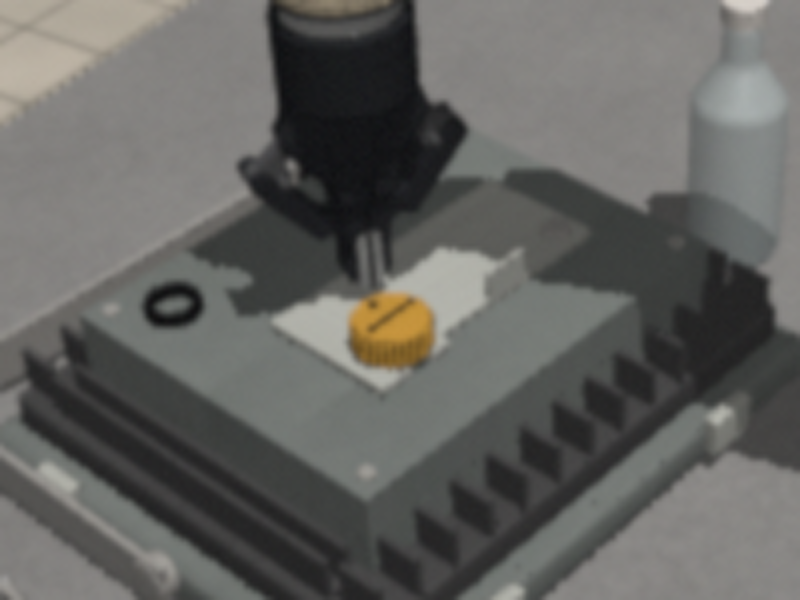

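The side crop shows the shut fingertip at (370,270), beside the screw at (390,330). The hole is at (372,303). Next I approach the rim.

Request:
{"fn": "step_arm", "kwargs": {
  "steps": [
    {"travel": [-0.5, -0.4, 0], "roll": 0},
    {"travel": [-1.0, -0.4, 0], "roll": 0},
    {"travel": [-1.3, -0.4, 0], "roll": 0},
    {"travel": [-1.5, -0.4, 0], "roll": 0},
    {"travel": [-1.5, -0.4, 0], "roll": 0}
  ]
}}

```text
clock: 3.6
ee_pos: [0.5434, 0.1513, 0.1291]
tcp_rot: [-0.001, 0.962, -0.273, 0.002]
wrist_force: [2.1, -1.1, 0.9]
grip_width: 0.0001
finger_force: 1.0
```

```bash
python3 st.py
```

```text
t 3.6 p [0.5434 0.1513 0.1291] xdir -31.7 C in tool x,y mm [-35.9   1.6] F tool [ 2.37 -0.19 -0.86] j7 -2.41 z [ 0.003  0.    -1.   ] gw 0.0001
```

Request:
{"fn": "step_arm", "kwargs": {
  "steps": [
    {"travel": [-0.1, 0, 0.1], "roll": 0},
    {"travel": [-0.2, 0, 0.1], "roll": 0},
    {"travel": [-0.2, 0, 0.1], "roll": 0},
    {"travel": [-0.2, 0, 0.1], "roll": 0}
  ]
}}

```text
clock: 4.0
ee_pos: [0.5431, 0.1512, 0.1282]
tcp_rot: [-0.0, 0.962, -0.274, 0.003]
wrist_force: [4.6, -2.6, 2.3]
grip_width: 0.0003
finger_force: 2.7
```

```bash
python3 st.py
```

```text
t 4.0 p [0.5431 0.1512 0.1282] xdir -31.78 C in tool x,y mm [-35.7   1.4] F tool [ 5.29 -0.19 -2.29] j7 -2.41 z [ 0.005 -0.001 -1.   ] gw 0.0003
```

Request:
{"fn": "step_arm", "kwargs": {
  "steps": [
    {"travel": [-0.2, 0, 0], "roll": 0},
    {"travel": [-0.42, -0.35, 0], "roll": -0.122},
    {"travel": [-0.48, -0.69, 0], "roll": -0.244},
    {"travel": [-0.59, -1.02, 0], "roll": -0.367},
    {"travel": [-0.73, -1.34, 0], "roll": -0.489},
    {"travel": [-0.92, -1.63, 0], "roll": -0.611},
    {"travel": [-1.13, -1.91, 0], "roll": -0.733},
    {"travel": [-1.38, -2.15, 0], "roll": -0.855},
    {"travel": [-1.66, -2.36, 0], "roll": -0.977},
    {"travel": [-1.96, -2.54, 0], "roll": -1.1}
  ]
}}

```text
clock: 5.0
ee_pos: [0.5424, 0.1865, 0.1289]
tcp_rot: [-0.001, 0.962, 0.272, 0.006]
wrist_force: [8.6, 2.3, -0.3]
grip_width: 0.0002
finger_force: 4.1
```

```bash
python3 st.py
python3 - <<'E'
from h import *
f=grab('side'); cv2.imwrite('pics/s3.png',cv2.resize(f['image'][190:250,235:315,::-1],None,fx=8,fy=8,interpolation=2))
E
```

```text
t 5.0 p [0.5424 0.1865 0.1289] xdir 31.59 C in tool x,y mm [-35.2  -0.9] F tool [8.55 2.5  0.38] j7 -1.61 z [ 0.012  0.006 -1.   ] gw 0.0002
```

View pics/s3.png

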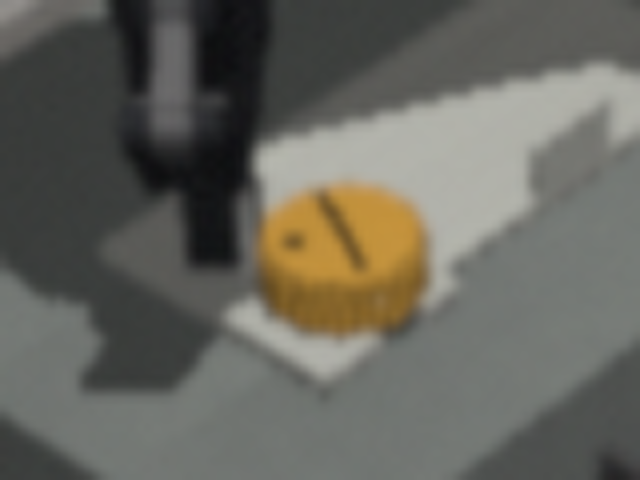

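The crop shows the hole at (292,241) relative to a head centre of (343,228). The head followed the finger about 60° with no visible slip, so I continue.

Request:
{"fn": "step_arm", "kwargs": {
  "steps": [
    {"travel": [-0.02, -0.35, 0], "roll": -0.122},
    {"travel": [-0.08, -0.69, 0], "roll": -0.244},
    {"travel": [-0.19, -1.02, 0], "roll": -0.367},
    {"travel": [-0.33, -1.34, 0], "roll": -0.489},
    {"travel": [-0.52, -1.63, 0], "roll": -0.611},
    {"travel": [-0.73, -1.91, 0], "roll": -0.733},
    {"travel": [-0.98, -2.15, 0], "roll": -0.855},
    {"travel": [-1.26, -2.36, 0], "roll": -0.977},
    {"travel": [-1.56, -2.54, 0], "roll": -1.1},
    {"travel": [-1.88, -2.68, 0], "roll": -1.222},
    {"travel": [-2.21, -2.78, 0], "roll": -1.344},
    {"travel": [-2.55, -2.83, 0], "roll": -1.466},
    {"travel": [-2.9, -2.85, 0], "roll": -1.588},
    {"travel": [-3.25, -2.82, 0], "roll": -1.71},
    {"travel": [-3.59, -2.75, 0], "roll": -1.833},
    {"travel": [-3.92, -2.64, 0], "roll": -1.955},
    {"travel": [-4.23, -2.49, 0], "roll": -2.077},
    {"travel": [-4.53, -2.31, 0], "roll": -2.199},
    {"travel": [-4.79, -2.08, 0], "roll": -2.321},
    {"travel": [-5.03, -1.83, 0], "roll": -2.443}
  ]
}}

```text
clock: 7.05
ee_pos: [0.4814, 0.1757, 0.1273]
tcp_rot: [-0.003, 0.072, 0.997, 0.001]
wrist_force: [-3.3, 2.4, 2.3]
grip_width: -0.0004
finger_force: 1.9
```

```bash
python3 st.py
```

```text
t 7.05 p [0.4814 0.1757 0.1273] xdir 171.77 C in tool x,y mm [-31.2  -2.4] F tool [ 3.6   1.89 -2.29] j7 0.28 z [-0.005  0.002 -1.   ] gw -0.0004
```

Request:
{"fn": "step_arm", "kwargs": {
  "steps": [
    {"travel": [-0.15, -0.35, 0], "roll": -0.122},
    {"travel": [-0.33, -0.69, 0], "roll": -0.244},
    {"travel": [-0.44, -1.02, 0], "roll": -0.367},
    {"travel": [-0.58, -1.34, 0], "roll": -0.489},
    {"travel": [-0.77, -1.63, 0], "roll": -0.611},
    {"travel": [-0.98, -1.91, 0], "roll": -0.733},
    {"travel": [-1.23, -2.15, 0], "roll": -0.855},
    {"travel": [-1.51, -2.36, 0], "roll": -0.977},
    {"travel": [-1.81, -2.54, 0], "roll": -1.1},
    {"travel": [-2.13, -2.68, 0], "roll": -1.222},
    {"travel": [-2.46, -2.78, 0], "roll": -1.344},
    {"travel": [-2.8, -2.83, 0], "roll": -1.466},
    {"travel": [-3.15, -2.85, 0], "roll": -1.588},
    {"travel": [-3.5, -2.82, 0], "roll": -1.71},
    {"travel": [-3.84, -2.75, 0], "roll": -1.833},
    {"travel": [-4.17, -2.64, 0], "roll": -1.955},
    {"travel": [-4.48, -2.49, 0], "roll": -2.077},
    {"travel": [-4.78, -2.31, 0], "roll": -2.199}
  ]
}}

```text
clock: 8.85
ee_pos: [0.5284, 0.138, 0.1263]
tcp_rot: [0.006, 0.855, -0.519, 0.003]
wrist_force: [2.0, -8.6, 3.3]
grip_width: -0.0001
finger_force: 3.9
```

```bash
sed -i 's/^C=.*/C=np.array([.514,.168])/' st.py; python3 st.py
```

```text
t 8.85 p [0.5284 0.138  0.1263] xdir -62.57 C in tool x,y mm [-33.2  -1. ] F tool [ 8.57  2.2  -3.23] j7 2.38 z [-0.002 -0.013 -1.   ] gw -0.0001
```

Request:
{"fn": "step_arm", "kwargs": {
  "steps": [
    {"travel": [1.0, 0, 0], "roll": 0},
    {"travel": [2.0, 0, -1], "roll": 0},
    {"travel": [2, 0, -3], "roll": 0},
    {"travel": [2, 0, -5], "roll": 0.15},
    {"travel": [2, 0, -5], "roll": 0.3},
    {"travel": [2, 0, -5], "roll": 0.45},
    {"travel": [2, 0, -5], "roll": 0.6},
    {"travel": [2, 0, -5], "roll": 0.75},
    {"travel": [2, 0, -5], "roll": 0.9},
    {"travel": [2, 0, -5], "roll": 1.05},
    {"travel": [2, 0, -5], "roll": 1.2},
    {"travel": [2, 0, -5], "roll": 1.35},
    {"travel": [2, 0, -5], "roll": 1.5},
    {"travel": [2, 0, -5], "roll": 1.65},
    {"travel": [2, 0, -5], "roll": 1.8},
    {"travel": [2, 0, -5], "roll": 1.95},
    {"travel": [2, 0, -5], "roll": 2.1},
    {"travel": [2, 0, -5], "roll": 2.25},
    {"travel": [2, 0, -5], "roll": 2.4},
    {"travel": [2, 0, -5], "roll": 2.55}
  ]
}}

```text
clock: 10.85
ee_pos: [0.5364, 0.1262, 0.1768]
tcp_rot: [-0.001, 0.252, 0.968, -0.0]
wrist_force: [0.3, 0.2, -0.6]
grip_width: 0.0002
finger_force: 0.0
```

```bash
python3 st.py
cat > sc.py <<'E'
from h import *
import sys
C=np.array([.514,.168])
f=grab('side'); im=f['image']; sub=im[170:250,235:325]
zt=float(sys.argv[1])  # head top height
# top face rectified: 0.5 mm per pixel, 60 mm square, world x right, y up
g=np.arange(-30,30,.5)/1e3
X,Y=np.meshgrid(C[0]+g,C[1]+g[::-1]); uv=proj(f,np.c_[X.ravel(),Y.ravel(),np.full(X.size,zt)]).astype(np.float32).reshape(*X.shape,2)
r=cv2.remap(im,uv[...,0],uv[...,1],cv2.INTER_CUBIC)
hsv=cv2.cvtColor(r,cv2.COLOR_RGB2HSV); V=hsv[...,2].astype(int)
# dark features on the top face, within 19 mm of centre; the hole lies 13.5 mm out
dd=np.hypot(X-C[0],Y-C[1]); best=[]
G=cv2.GaussianBlur(V.astype(np.float32),(0,0),2)
for a in range(0,360,3):
    s=lambda rad:G[np.clip(int(round(59.5-rad*2*np.sin(np.radians(a)))),0,119),np.clip(int(round(59.5+rad*2*np.cos(np.radians(a)))),0,119)]
    best.append((round(float(s(13.5)),0),a))
print(sorted(best)[:12])
cv2.imwrite(f'pics/{sys.argv[2]}.png',np.hstack([cv2.resize(r[...,::-1],(400,400)),cv2.resize(sub[...,::-1],(400,400))]))
E
python3 sc.py .1396 r1
```

```text
t 10.85 p [0.5364 0.1262 0.1768] xdir 150.77 C in tool x,y mm [39.9 25.6] F tool [-0.19  0.3   0.58] j7 0.33 z [-0.003  0.001 -1.   ] gw 0.0002
[(127.0, 309), (128.0, 312), (129.0, 306), (133.0, 216), (134.0, 213), (134.0, 315), (135.0, 219), (135.0, 303), (136.0, 30), (136.0, 210), (137.0, 33), (138.0, 27)]
```

View pics/r1.png

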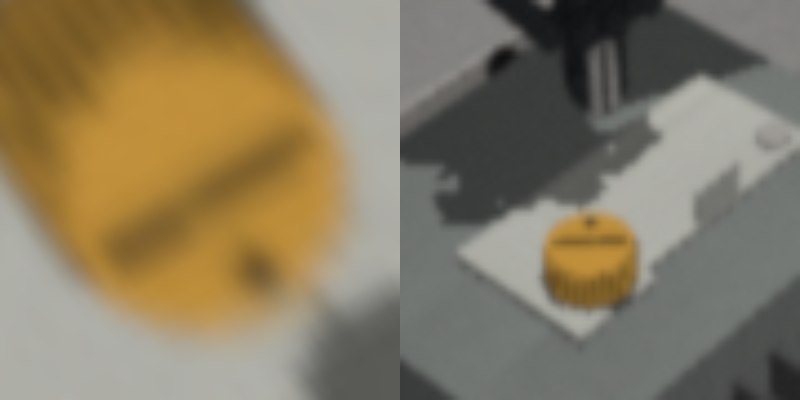

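The rectified view (left) puts the hole at (258,272) around a face centre of (208,200), so the hole points to about -58°. It started at -10°, so the screw has turned about 312°. I keep unwinding.

Request:
{"fn": "step_arm", "kwargs": {
  "steps": [
    {"travel": [-0.1, 0.3, 0], "roll": 0.149},
    {"travel": [-0.2, 0.6, 0], "roll": 0.298},
    {"travel": [-0.3, 1, 0], "roll": 0.447},
    {"travel": [-0.4, 1.3, 0], "roll": 0.596},
    {"travel": [-0.5, 1.6, 0], "roll": 0.745},
    {"travel": [-0.6, 2, 0], "roll": 0.894},
    {"travel": [-0.7, 2.3, 0], "roll": 1.043},
    {"travel": [-0.8, 2.6, 0], "roll": 1.192},
    {"travel": [-0.9, 3, 0], "roll": 1.341},
    {"travel": [-1, 3.2, 0], "roll": 1.49},
    {"travel": [-1.1, 3.4, 0], "roll": 1.639},
    {"travel": [-1.1, 3.4, 0], "roll": 1.788},
    {"travel": [-1.1, 3.4, 0], "roll": 1.937},
    {"travel": [-1.1, 3.4, 0], "roll": 2.086},
    {"travel": [-1.1, 3.4, 0], "roll": 2.235},
    {"travel": [-1.1, 3.4, 0], "roll": 2.384},
    {"travel": [-1.1, 3.4, 0], "roll": 2.533},
    {"travel": [-1.1, 3.4, 0], "roll": 2.682},
    {"travel": [-1.1, 3.4, 0], "roll": 2.831},
    {"travel": [-1.1, 3.4, 0], "roll": 2.98}
  ]
}}

```text
clock: 12.9
ee_pos: [0.5624, 0.151, 0.1765]
tcp_rot: [-0.0, 0.985, -0.172, -0.002]
wrist_force: [0.5, 0.5, 0.5]
grip_width: 0.0001
finger_force: 0.0
```

```bash
python3 st.py
```

```text
t 12.9 p [0.5624 0.151  0.1765] xdir -19.8 C in tool x,y mm [-51.3   0.4] F tool [ 0.27 -0.68 -0.53] j7 -2.13 z [-0.003  0.001 -1.   ] gw 0.0001
```

Request:
{"fn": "step_arm", "kwargs": {
  "steps": [
    {"travel": [0, 0, 3], "roll": 0},
    {"travel": [0, 0, 4.7], "roll": 0},
    {"travel": [-0.5, 0, 4.7], "roll": 0},
    {"travel": [-1.0, 0, 4.7], "roll": 0},
    {"travel": [-1.4, 0, 4.7], "roll": 0},
    {"travel": [-1.7, 0, 4.7], "roll": 0},
    {"travel": [-2.0, 0, 4.7], "roll": 0},
    {"travel": [-2.3, 0, 4.7], "roll": 0},
    {"travel": [-2.3, 0, 4.7], "roll": 0}
  ]
}}

```text
clock: 13.8
ee_pos: [0.5457, 0.1572, 0.1317]
tcp_rot: [-0.001, 0.985, -0.17, 0.005]
wrist_force: [6.5, -2.0, -1.5]
grip_width: 0.0001
finger_force: 2.9
```

```bash
python3 st.py
```

```text
t 13.8 p [0.5457 0.1572 0.1317] xdir -19.62 C in tool x,y mm [-33.5   0.5] F tool [ 6.78 -0.32  1.61] j7 -2.13 z [ 0.009 -0.    -1.   ] gw 0.0001
```

Good contact; two 140° arcs.

Request:
{"fn": "step_arm", "kwargs": {
  "steps": [
    {"travel": [-0.08, -0.35, 0.1], "roll": -0.122},
    {"travel": [-0.18, -0.69, 0.1], "roll": -0.244},
    {"travel": [-0.29, -1.02, 0.1], "roll": -0.367},
    {"travel": [-0.43, -1.34, 0.1], "roll": -0.489},
    {"travel": [-0.62, -1.63, 0.1], "roll": -0.611},
    {"travel": [-0.83, -1.91, 0.1], "roll": -0.733},
    {"travel": [-1.08, -2.15, 0.1], "roll": -0.855},
    {"travel": [-1.36, -2.36, 0.1], "roll": -0.977},
    {"travel": [-1.66, -2.54, 0.1], "roll": -1.1},
    {"travel": [-1.98, -2.68, 0.1], "roll": -1.222},
    {"travel": [-2.31, -2.78, 0.1], "roll": -1.344},
    {"travel": [-2.65, -2.83, 0.1], "roll": -1.466},
    {"travel": [-3.0, -2.85, 0.1], "roll": -1.588},
    {"travel": [-3.35, -2.82, 0.1], "roll": -1.71},
    {"travel": [-3.69, -2.75, 0.1], "roll": -1.833},
    {"travel": [-4.02, -2.64, 0.1], "roll": -1.955},
    {"travel": [-4.33, -2.49, 0.1], "roll": -2.077},
    {"travel": [-4.63, -2.31, 0.1], "roll": -2.199},
    {"travel": [-4.89, -2.08, 0.1], "roll": -2.321},
    {"travel": [-5.13, -1.83, 0.1], "roll": -2.443}
  ]
}}

```text
clock: 15.8
ee_pos: [0.5, 0.1987, 0.1316]
tcp_rot: [-0.001, 0.493, 0.87, 0.005]
wrist_force: [-1.8, 6.3, 5.0]
grip_width: 0.0
finger_force: 3.5
```

```bash
python3 st.py
```

```text
t 15.8 p [0.5    0.1987 0.1316] xdir 120.9 C in tool x,y mm [-33.5  -3.7] F tool [ 6.34  1.72 -4.98] j7 -0.33 z [ 0.004  0.01  -1.   ] gw 0.0
```

Request:
{"fn": "step_arm", "kwargs": {
  "steps": [
    {"travel": [-0.08, -0.35, 0], "roll": -0.122},
    {"travel": [-0.18, -0.69, 0], "roll": -0.244},
    {"travel": [-0.29, -1.02, 0], "roll": -0.367},
    {"travel": [-0.43, -1.34, 0], "roll": -0.489},
    {"travel": [-0.62, -1.63, 0], "roll": -0.611},
    {"travel": [-0.83, -1.91, 0], "roll": -0.733},
    {"travel": [-1.08, -2.15, 0], "roll": -0.855},
    {"travel": [-1.36, -2.36, 0], "roll": -0.977},
    {"travel": [-1.66, -2.54, 0], "roll": -1.1},
    {"travel": [-1.98, -2.68, 0], "roll": -1.222},
    {"travel": [-2.31, -2.78, 0], "roll": -1.344},
    {"travel": [-2.65, -2.83, 0], "roll": -1.466},
    {"travel": [-3.0, -2.85, 0], "roll": -1.588},
    {"travel": [-3.35, -2.82, 0], "roll": -1.71},
    {"travel": [-3.69, -2.75, 0], "roll": -1.833},
    {"travel": [-4.02, -2.64, 0], "roll": -1.955},
    {"travel": [-4.33, -2.49, 0], "roll": -2.077},
    {"travel": [-4.63, -2.31, 0], "roll": -2.199},
    {"travel": [-4.89, -2.08, 0], "roll": -2.321},
    {"travel": [-5.13, -1.83, 0], "roll": -2.443}
  ]
}}

```text
clock: 17.8
ee_pos: [0.5079, 0.1355, 0.1286]
tcp_rot: [-0.005, -0.647, 0.763, -0.002]
wrist_force: [-3.6, -5.2, 2.5]
grip_width: 0.0
finger_force: 2.5
```

```bash
python3 st.py
```

```text
t 17.8 p [0.5079 0.1355 0.1286] xdir -99.37 C in tool x,y mm [-33.1  -0.7] F tool [ 5.71  2.68 -2.46] j7 1.77 z [-0.005 -0.009 -1.   ] gw 0.0
```

Request:
{"fn": "step_arm", "kwargs": {
  "steps": [
    {"travel": [-0.08, -0.35, 0], "roll": -0.122},
    {"travel": [-0.18, -0.69, 0], "roll": -0.244},
    {"travel": [-0.29, -1.02, 0], "roll": -0.367},
    {"travel": [-0.43, -1.34, 0], "roll": -0.489},
    {"travel": [-0.62, -1.63, 0], "roll": -0.611},
    {"travel": [-0.83, -1.91, 0], "roll": -0.733},
    {"travel": [-1.08, -2.15, 0], "roll": -0.855},
    {"travel": [-0.43, -2.9, 0], "roll": -0.855},
    {"travel": [0.23, -3.66, -0.5], "roll": -0.855},
    {"travel": [0.23, -3.66, -3], "roll": -0.855},
    {"travel": [0.23, -3.66, -5], "roll": -0.7},
    {"travel": [0.23, -3.66, -5], "roll": -0.55},
    {"travel": [0.23, -3.66, -5], "roll": -0.4},
    {"travel": [0.23, -3.66, -5], "roll": -0.25},
    {"travel": [0.23, -3.66, -5], "roll": -0.1},
    {"travel": [0.23, -3.66, -5], "roll": 0.05},
    {"travel": [0.23, -3.66, -5], "roll": 0.2},
    {"travel": [0.23, -3.66, -5], "roll": 0.35},
    {"travel": [0.23, -3.66, -5], "roll": 0.5},
    {"travel": [0.23, -3.66, -5], "roll": 0.65}
  ]
}}

```text
clock: 19.8
ee_pos: [0.5458, 0.1305, 0.1798]
tcp_rot: [0.0, -0.366, 0.931, 0.0]
wrist_force: [0.9, -0.5, -0.3]
grip_width: 0.0002
finger_force: 0.0
```

```bash
python3 st.py; python3 sc.py .1411 r2
```

```text
t 19.8 p [0.5458 0.1305 0.1798] xdir -137.03 C in tool x,y mm [-2.3 49.1] F tool [-0.29 -1.01  0.29] j7 1.42 z [ 0.     0.001 -1.   ] gw 0.0002
[(127.0, 351), (129.0, 348), (129.0, 354), (133.0, 345), (134.0, 357), (135.0, 264), (136.0, 261), (138.0, 267), (139.0, 258), (140.0, 0), (141.0, 162), (141.0, 270)]
```

View pics/r2.png

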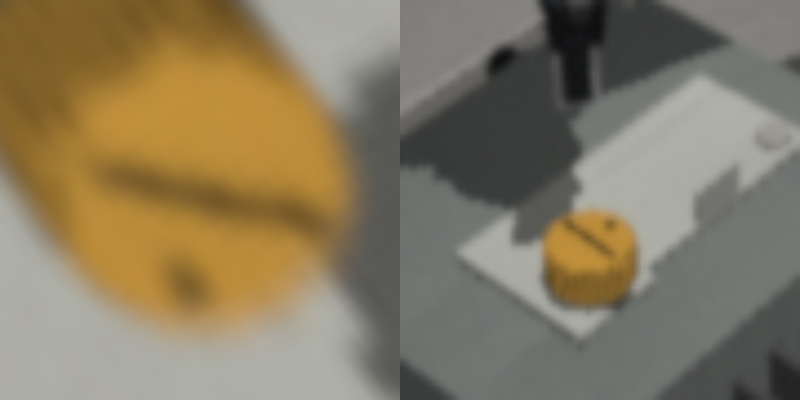

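Slot runs (95,165)–(325,218) and the hole is at (187,285), so the hole points to about -104°. Total so far is about 626°, leaving about 94°.

Request:
{"fn": "step_arm", "kwargs": {
  "steps": [
    {"travel": [0.15, 1.2, 0], "roll": 0.14},
    {"travel": [0.3, 2.4, 0], "roll": 0.28},
    {"travel": [0.45, 3.6, 0], "roll": 0.42},
    {"travel": [0.6, 4.8, 0], "roll": 0.56},
    {"travel": [0.8, 6.0, 0], "roll": 0.7},
    {"travel": [0.95, 7.2, 0], "roll": 0.84},
    {"travel": [1.1, 8.4, 0], "roll": 0.98},
    {"travel": [1.3, 9.4, 0], "roll": 1.12},
    {"travel": [1.3, 9.9, 0], "roll": 1.27},
    {"travel": [1.3, 9.9, 0], "roll": 1.27},
    {"travel": [1.3, 9.9, 2.5], "roll": 1.27},
    {"travel": [1.3, 9.9, 4.5], "roll": 1.27},
    {"travel": [1.3, 9.9, 4.8], "roll": 1.27},
    {"travel": [1.3, 9.9, 4.8], "roll": 1.27}
  ]
}}

```text
clock: 21.25
ee_pos: [0.4682, 0.1934, 0.1311]
tcp_rot: [-0.001, 0.252, 0.968, -0.0]
wrist_force: [0.4, -0.2, 0.2]
grip_width: 0.0002
finger_force: 0.0
```

```bash
python3 st.py
```

```text
t 21.25 p [0.4682 0.1934 0.1311] xdir 150.78 C in tool x,y mm [-52.4   0.2] F tool [-0.42  0.05 -0.2 ] j7 0.15 z [-0.001  0.    -1.   ] gw 0.0002
```

Request:
{"fn": "step_arm", "kwargs": {
  "steps": [
    {"travel": [-0.8, 0, 0], "roll": 0},
    {"travel": [-1.6, 0, 0], "roll": 0},
    {"travel": [-2.1, 0, 0], "roll": 0},
    {"travel": [-2.5, 0, 0], "roll": 0},
    {"travel": [-2.5, 0, 0], "roll": 0}
  ]
}}

```text
clock: 21.75
ee_pos: [0.4854, 0.1846, 0.132]
tcp_rot: [-0.004, 0.252, 0.968, 0.001]
wrist_force: [-9.6, 4.9, 6.3]
grip_width: 0.0002
finger_force: 5.5
```

```bash
python3 st.py
```

```text
t 21.75 p [0.4854 0.1846 0.132 ] xdir 150.85 C in tool x,y mm [-33.   -0.6] F tool [10.82 -0.36 -6.23] j7 0.19 z [-0.008  0.004 -1.   ] gw 0.0002
```

Request:
{"fn": "step_arm", "kwargs": {
  "steps": [
    {"travel": [-0.02, -0.35, 0], "roll": -0.122},
    {"travel": [-0.08, -0.69, 0], "roll": -0.244},
    {"travel": [-0.19, -1.02, 0], "roll": -0.367},
    {"travel": [-0.33, -1.34, 0], "roll": -0.489},
    {"travel": [-0.52, -1.63, 0], "roll": -0.611},
    {"travel": [-0.73, -1.91, 0], "roll": -0.733},
    {"travel": [-0.98, -2.15, 0], "roll": -0.855},
    {"travel": [-1.26, -2.36, 0], "roll": -0.977},
    {"travel": [-1.56, -2.54, 0], "roll": -1.1},
    {"travel": [-1.88, -2.68, 0], "roll": -1.222},
    {"travel": [-2.21, -2.78, 0], "roll": -1.344},
    {"travel": [-2.55, -2.83, 0], "roll": -1.466},
    {"travel": [-2.9, -2.85, 0], "roll": -1.588},
    {"travel": [-3.25, -2.82, 0], "roll": -1.71},
    {"travel": [-3.25, -2.82, 0], "roll": -1.71}
  ]
}}

```text
clock: 23.25
ee_pos: [0.5037, 0.1367, 0.1306]
tcp_rot: [-0.004, -0.564, 0.826, -0.002]
wrist_force: [-2.7, -4.1, 3.3]
grip_width: -0.0002
finger_force: 2.8
```

```bash
python3 st.py
```

```text
t 23.25 p [0.5037 0.1367 0.1306] xdir -111.4 C in tool x,y mm [-32.9   1.8] F tool [ 4.84  1.06 -3.28] j7 1.66 z [-0.004 -0.007 -1.   ] gw -0.0002
```

Request:
{"fn": "step_arm", "kwargs": {
  "steps": [
    {"travel": [0.6, 0, 0], "roll": 0},
    {"travel": [1.2, 0, 0], "roll": 0},
    {"travel": [1.2, 0, -2], "roll": 0},
    {"travel": [1.2, 0, -5], "roll": 0},
    {"travel": [1.2, 0, -6], "roll": 0}
  ]
}}

```text
clock: 23.75
ee_pos: [0.5015, 0.1307, 0.1941]
tcp_rot: [0.003, -0.564, 0.826, -0.0]
wrist_force: [-0.6, 0.2, 1.3]
grip_width: 0.0002
finger_force: 0.0
```

```bash
python3 st.py; python3 sc.py .1415 r3
```

```text
t 23.75 p [0.5015 0.1307 0.1941] xdir -111.37 C in tool x,y mm [-39.3   2. ] F tool [ 0.    0.64 -1.3 ] j7 1.74 z [ 0.005  0.003 -1.   ] gw 0.0002
[(125.0, 78), (125.0, 81), (126.0, 270), (127.0, 75), (128.0, 267), (128.0, 273), (132.0, 264), (132.0, 276), (133.0, 84), (134.0, 357), (135.0, 0), (136.0, 354)]
```

View pics/r3.png

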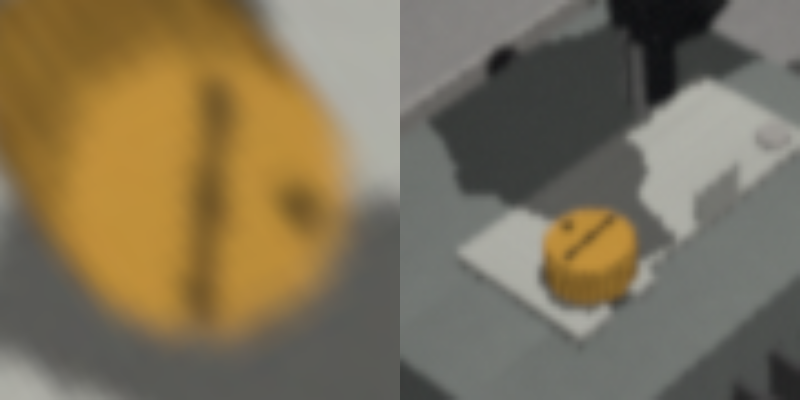

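Slot runs (215,85)–(198,318) with the hole at (300,205), so the hole points to about -4° against -9.5° at the start. That is slightly past two turns. I'll compare it with the starting image using the same estimator.

```bash
cat > ang.py <<'E'
from h import *
from scipy.ndimage import map_coordinates as mc
def ang(f,im,zt):
    V=cv2.GaussianBlur(im[...,0].astype(np.float32),(0,0),.5); best=(1e9,)
    s=np.linspace(-16,16,65)/1e3
    for cx in np.arange(.509,.520,.001):
        for cy in np.arange(.163,.174,.001):
            for a in np.radians(np.arange(0,180,2)):
                pass
    return None
def slot(f,im,zt):
    g=np.arange(-30,30,.5)/1e3; X,Y=np.meshgrid(.514+g,.168+g[::-1])
    uv=proj(f,np.c_[X.ravel(),Y.ravel(),np.full(X.size,zt)]).astype(np.float32).reshape(*X.shape,2)
    r=cv2.remap(im,uv[...,0],uv[...,1],cv2.INTER_CUBIC)
    d=np.hypot(X-.514,Y-.168); v=r[...,0].astype(float)
    m=((d<.0175)&(v<.78*np.median(v[d<.015]))).astype(np.uint8)
    n,l,st,ce=cv2.connectedComponentsWithStats(m); out=[]
    for i in range(1,n):
        if st[i,4]<25: continue
        yy,xx=np.nonzero(l==i); vx,vy,x0,y0=cv2.fitLine(np.c_[xx,yy].astype(np.float32),cv2.DIST_L2,0,.01,.01).ravel()
        out.append((int(st[i,4]),round(float(np.degrees(np.arctan2(-vy,vx)))%180,1),(ce[i]/2-29.75).round(1).tolist()))
    return sorted(out,reverse=True)
E
sed -i '/^def ang/,/return None/d' ang.py
python3 - <<'E'
from ang import *
f=grab('side')
print('start',slot(f,cv2.imread('pics/side0.png')[...,::-1].copy(),.138))
print('now',slot(f,f['image'],.1415))
t=grab('top'); print('top start',slot(t,cv2.imread('pics/top0.png')[...,::-1].copy(),.138)); print('top now',slot(t,t['image'],.1415))
E
```

```text
start [(462, 82.1, [1.4, -0.5]), (86, 126.9, [15.0, 2.3])]
now [(509, 85.1, [1.4, 0.1]), (95, 122.5, [15.2, 1.3])]
top start [(594, 79.7, [-1.4, -0.1]), (142, 128.0, [11.9, 1.2])]
top now [(828, 87.1, [-10.9, 1.3]), (121, 57.9, [-2.4, -13.9]), (50, 153.6, [7.6, -14.7])]
```

Both views put the overshoot at about 3–6° (0.08 rad), which is close enough to two turns to leave. Next is the tab.

Request:
{"fn": "step_arm", "kwargs": {
  "steps": [
    {"travel": [0.5, 0.2, 0], "roll": 0.136},
    {"travel": [1, 0.5, 0], "roll": 0.272},
    {"travel": [1.5, 0.8, 0], "roll": 0.408},
    {"travel": [2, 1.1, 0], "roll": 0.544},
    {"travel": [2.5, 1.4, 0], "roll": 0.68},
    {"travel": [3, 1.7, 0], "roll": 0.816},
    {"travel": [3.5, 2, 0], "roll": 0.952},
    {"travel": [4, 2.3, 0], "roll": 1.088},
    {"travel": [4.5, 2.5, 0], "roll": 1.224},
    {"travel": [4.5, 2.5, 0], "roll": 1.36},
    {"travel": [4.5, 2.5, 0], "roll": 1.36},
    {"travel": [4.5, 2.5, 0], "roll": 1.36}
  ]
}}

```text
clock: 25.1
ee_pos: [0.46, 0.0966, 0.1906]
tcp_rot: [-0.001, 0.079, 0.997, -0.0]
wrist_force: [0.4, 0.2, 0.7]
grip_width: -0.0002
finger_force: 0.0
```

```bash
cat > tb.py <<'E'
from st import *
P=np.array([.4924,.0348]); a=np.radians(-9.2); ex=np.array([np.cos(a),np.sin(a)]); ey=np.array([-ex[1],ex[0]])
d=p[:2]-P; print('in shut-cover frame mm',(d@ex*1e3).round(1),(d@ey*1e3).round(1),'pol',np.hypot(*d).round(4))
E
python3 tb.py
```

```text
t 25.1 p [0.46   0.0966 0.1906] xdir 170.9 C in tool x,y mm [-42.  79.] F tool [-0.36  0.24 -0.69] j7 0.67 z [-0.001 -0.001 -1.   ] gw -0.0002
in shut-cover frame mm -41.8 55.8 pol 0.0698
```

Request:
{"fn": "step_arm", "kwargs": {
  "steps": [
    {"travel": [0, 0.1, 2.5], "roll": 0},
    {"travel": [0, 0.1, 5], "roll": 0},
    {"travel": [0, 0.1, 6.3], "roll": 0},
    {"travel": [0, 0.1, 6.5], "roll": 0},
    {"travel": [-0.6, 0.1, 6.5], "roll": 0},
    {"travel": [-1.1, 0.1, 6.5], "roll": 0},
    {"travel": [-1.5, 0.1, 6.5], "roll": 0},
    {"travel": [-1.8, 0.1, 6.5], "roll": 0}
  ]
}}

```text
clock: 25.9
ee_pos: [0.4787, 0.0953, 0.127]
tcp_rot: [0.0, 0.081, 0.997, 0.0]
wrist_force: [-1.4, 1.0, 0.9]
grip_width: -0.0001
finger_force: 1.0
```

```bash
python3 tb.py
```

```text
t 25.9 p [0.4787 0.0953 0.127 ] xdir 170.71 C in tool x,y mm [-23.1  77.5] F tool [ 1.57  0.77 -0.9 ] j7 0.58 z [ 0.     0.001 -1.   ] gw -0.0001
in shut-cover frame mm -23.2 57.5 pol 0.062
```

Contact at about 1.5 N, as expected. Now the swing, in two calls.

Request:
{"fn": "step_arm", "kwargs": {
  "steps": [
    {"travel": [-0.58, 0.21, 0], "roll": 0.1},
    {"travel": [-1.18, 0.36, 0], "roll": 0.2},
    {"travel": [-1.79, 0.45, 0], "roll": 0.3},
    {"travel": [-2.41, 0.48, 0], "roll": 0.4},
    {"travel": [-2.41, 0.48, 0], "roll": 0.4}
  ]
}}

```text
clock: 26.4
ee_pos: [0.5035, 0.0958, 0.1266]
tcp_rot: [0.0, 0.277, 0.961, 0.0]
wrist_force: [-0.7, 0.3, 0.1]
grip_width: 0.0001
finger_force: 0.0
```

```bash
python3 tb.py
```

```text
t 26.4 p [0.5035 0.0958 0.1266] xdir 147.8 C in tool x,y mm [29.6 66.7] F tool [ 0.75 -0.09 -0.15] j7 0.29 z [ 0.001 -0.    -1.   ] gw 0.0001
in shut-cover frame mm 1.2 62.0 pol 0.062
```

Request:
{"fn": "step_arm", "kwargs": {
  "steps": [
    {"travel": [-0.58, 0.21, 0], "roll": 0.1},
    {"travel": [-1.18, 0.36, 0], "roll": 0.2},
    {"travel": [-1.79, 0.45, 0], "roll": 0.3},
    {"travel": [-2.41, 0.48, 0], "roll": 0.4},
    {"travel": [-3.03, 0.45, 0], "roll": 0.5},
    {"travel": [-3.64, 0.36, 0], "roll": 0.6},
    {"travel": [-4.24, 0.21, 0], "roll": 0.7},
    {"travel": [-4.82, 0, 0], "roll": 0.8},
    {"travel": [-5.37, -0.28, 0], "roll": 0.9},
    {"travel": [-5.9, -0.6, 0], "roll": 1.0},
    {"travel": [-6.39, -0.98, 0], "roll": 1.1},
    {"travel": [-6.39, -0.98, 0], "roll": 1.1}
  ]
}}

```text
clock: 27.6
ee_pos: [0.5519, 0.0532, 0.1264]
tcp_rot: [0.0, 0.738, 0.675, 0.0]
wrist_force: [-0.2, -0.0, 0.3]
grip_width: -0.0
finger_force: 0.0
```

```bash
python3 tb.py
```

```text
t 27.6 p [0.5519 0.0532 0.1264] xdir 84.87 C in tool x,y mm [111. -48.] F tool [-0.04 -0.19 -0.28] j7 -0.45 z [ 0. -0. -1.] gw -0.0
in shut-cover frame mm 55.8 27.7 pol 0.0622
```

Retreat and lift clear, moving back toward −y so the cameras can see the port and screw.

Request:
{"fn": "step_arm", "kwargs": {
  "steps": [
    {"travel": [0.8, 0, 0], "roll": 0},
    {"travel": [1.6, 0, -1], "roll": 0},
    {"travel": [1.6, 0, -4], "roll": 0},
    {"travel": [1.6, 0, -8], "roll": 0},
    {"travel": [1.6, 0, -12], "roll": 0},
    {"travel": [-1, 0, -14], "roll": 0},
    {"travel": [-6, 0, -14], "roll": 0},
    {"travel": [-11, 0, -14], "roll": 0},
    {"travel": [-16, 0, -14], "roll": 0},
    {"travel": [-21, 0, -14], "roll": 0},
    {"travel": [-26, 0, -14], "roll": 0},
    {"travel": [-28, 0, -14], "roll": 0},
    {"travel": [-28, 0, -14], "roll": 0}
  ]
}}

```text
clock: 28.9
ee_pos: [0.5255, -0.2298, 0.2667]
tcp_rot: [0.001, 0.741, 0.672, -0.001]
wrist_force: [0.8, -0.2, 0.1]
grip_width: -0.0002
finger_force: 0.0
```

Run:
```python
from ang import *
t=grab('top'); print('top now',slot(t,t['image'],.1415)); f=grab('side'); print('side',slot(f,f['image'],.1415))
a=cv2.resize(t['image'][120:220,210:410,::-1],(800,400),interpolation=2)[:300]
a=cv2.resize(t['image'][110:222,230:360,::-1],(400,345),interpolation=2); b=cv2.resize(f['image'][150:290,190:350,::-1],(394,345),interpolation=2)
cv2.imwrite('pics/end.png',np.hstack([a,b])); print(arm.get_obs()['ee_pos'])
```

```text
top now [(608, 83.8, [-1.1, -1.0]), (153, 35.1, [12.3, -0.2])]
side [(513, 85.2, [1.4, 0.2]), (96, 123.3, [15.1, 1.3])]
[ 0.52691109 -0.22379803  0.26688749]
```

View pics/end.png

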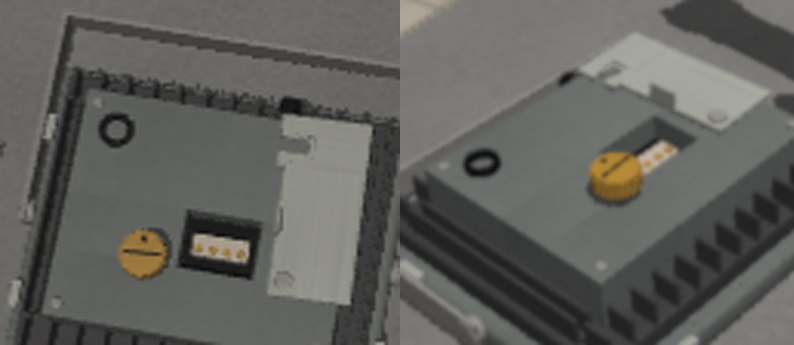

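The final view shows the port at (221,245) fully uncovered, the cover aside at (320,210), and the screw at two turns plus about 4°. The locknut at (116,130) hasn't moved.

```bash
python3 -c "
from cell import arm; print(arm.job_done())"
```

```text
the job is handed in; nothing more can be done
None
```

The job is handed in: the screw is backed off two full turns (about 4° over by camera), the cover is swung aside with the port fully uncovered, nothing was gripped, and the arm stands clear at about 29 s of the 72 s allowed.

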